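# Lay out the cleaned washing-machine parts to dry

## Robot

A 7-joint arm with a two-finger parallel gripper is mounted at the origin on the work surface. World frame = base frame: x ahead of the robot, y to its left, z up, the work surface at z = 0. Lengths are in m, angles in degrees, forces in N, time in s.
With the tool pointing down it reaches from about 0.35 to 0.775 m from the base axis. Payload 3.1 kg.
Tool frame: the origin (TCP) lies on the centre line of the jaws, within the pads' length; the fingertips stand 17 mm ahead of it and the grasp point (between the pads) lies 2 mm behind it (robot.tip_reach is the distance from the TCP to the fingertips, in m); z points along the fingers, y is the line along which they close (so a half turn about z gives the same grasp; the last joint's range is limited). The gripper opens to 85 mm and grips with 20 to 120 N. Pads are 22 mm wide; open, the fingers measure 114 mm over their backs; the gripper's body (76 mm by 85 mm) begins 54 mm behind the grasp point. The pads swing forward as they close: fully open they stand 13 mm farther back than shut.
Start: joints at [61.897, 17.813, 0.802, 86.603, -0.252, 75.585, -1.558], TCP at [0.239, -0.496, 0.248] pointing down, gripper open.
Joint ranges: [-154.91, 154.91], [-16.99, 109.72], [-72.82, 74.43], [7.12, 147.25], [-82.49, 262.49], [11.32, 116.49], [-174.64, 174.64]. Speed limits (degrees/s): [159.86, 159.86, 180, 180, 180, 180, 180].

## Interface

Orientations are given as [roll, pitch, yaw] about the fixed x, y, z axes, in that order (R = Rz(yaw) Ry(pitch) Rx(roll)).
In Python, from station import robot, fingers, vision, workorder, recognise gives the robot as it stands. Calls block until the motion is done:
- robot.move_to(position, orientation): joint-space move of the TCP to a pose.
- robot.line_to(position, orientation=None, velocity=0.15, f_stop=None): straight line of the TCP; orientation=None keeps the orientation; velocity is the mean speed in m/s. With f_stop (N) it stops when the force on the tool has changed by that much, and returns True; else False.
- robot.move_j(angles): joint-space move.
- fingers.gripper_to(opening, force=None): opening from 0.0 (shut) to 1.0 (fully open); force is the grip in N (None keeps the last); returns when the fingers have stopped.
- robot.pause(seconds).
- robot.inverse_kinematics(position, orientation): joint angles nearest the present ones, or None.
- vision.grab_frame(name): name is "scene" or "top"; returns the picture (384x512x3 uint8, red, green, blue); there is no depth.
- vision.calibration(name): a dict with "mtx" (3x3 intrinsics, pixels), "extrinsics" (4x4, takes a point from world to camera coordinates). Camera axes: x right, y up, looking along -z (the intrinsics and any distortion apply to the point x, -y, -z); pixel columns grow to the right and rows downward; lengths in m; the calibration is good to about 2 mm. A picture is of the moment at which its call begins. calibration takes no time and is no camera call.
A pose or a line that the arm cannot do raises robot.PlanningError and nothing moves.
- workorder.close_job(): hands the job in; it is judged then, once.
Trained networks look in the newest picture that a camera, given by its name, has taken for a name from the list of things; names that differ only in an ending like _2 or _b are one class to them, and where a whole thing is asked for, a point or a joint stands for the part that bears it (a point fixed in the world has none). Each returns a list of dicts, best first, with "p" (0 to 1); they miss things now and then, are a little off and sometimes report something else, mostly with a low value. They report only what shows in the picture. A call takes as long as a camera call. They do not tell look-alikes from the thing itself.
- recognise(label, camera): "rect" ([centre column, centre row, width, height] in pixels, round what is visible of it).
Readings, each from a call of its own:
- robot.current_time_s(): time.
- robot.current_joint_positions(): joint angles.
- robot.current_dq(): joint speeds.
- robot.current_joint_torque(): joint torques, N m.
- robot.current_tool_pos(): TCP position.
- robot.current_eef_rot(): TCP orientation.
- robot.current_contact_force(): force on the tool from outside, world axes, zero at the start.
- robot.current_torque(): the same for the moment, N m.
- robot.current_finger_gap(): opening from 0.0 (shut) to 1.0 (fully open).
- robot.current_gripper_force(): force on a finger pad.
Only numpy, scipy, OpenCV 4.12 (cv2) and the standard library are available. Lean on these libraries where they do the work, as an engineer would, in place of code of your own. Each camera call takes 0.05 s, during which the arm holds its last target. There are 200 camera calls.

## Task

Lay each cleaned washing-machine part upright and centred inside the outline on the drying pad of its own colour, the two rectangular parts squared up with their outlines: the blue softener insert, the grey lint filter and the green dosing cup. The insert is boxed in behind the powder tub in the white caddy; at the end the tub must stand upright on its orange circle in the caddy again. Do not shift or knock over the red bottle.

Things in the scene. Friction and masses are not known exactly. Their poses are not given: they have to be found in the camera images.
- tub: Closed white powder tub, an upright cylinder 60 mm in diameter and 100 mm high with an orange lid flush with its sides (top 16 mm) and a yellow band; about 0.25 kg. Starts on the orange circle at the open front of the caddy, 4 mm above the table. Origin: centre of its underside, z up.
- insert: Blue plastic softener insert, a block 40 mm (its x) by 56 mm (its y) by 40 mm high, shallow pocket on top, 60 g. Starts in the caddy, square to it, 61 mm behind the tub's centre; 11 mm free on either side, 10 mm to the tub, 45 mm behind: fingers fit only across its 40 mm, once the tub is gone. Origin: centre of its underside, z up; same after a half turn.
- filter: Grey lint filter cassette, a flat block 96 mm (its x) by 46 mm (its y) by 24 mm high with black perforations on top; about 70 g, lying on the table at any yaw. Origin: centre of its underside, z up; either way round will do.
- cup: Green dosing cup, round and open at the top, 52 mm in outside diameter at the foot and 56 mm at the rim, 45 mm high, wall 3 mm, about 40 g, standing on the table. Origin: centre of its underside, z up.
- pad_insert: Blue rectangular drying pad, fixed, 72 mm (its x) by 88 mm (its y), 3 mm thick, with a white outline 56 mm by 72 mm: home of the blue insert, the 40 mm side along the pad's x. Origin: centre of its underside, on the table.
- pad_filter: Grey rectangular drying pad, fixed, 128 mm (its x) by 78 mm (its y), 3 mm thick, with a white outline 112 mm by 62 mm: home of the grey filter, the 96 mm side along the pad's x. Origin: centre of its underside, on the table.
- pad_cup: Green round drying pad, fixed, 90 mm in diameter, 3 mm thick, with a white circle 74 mm in diameter: home of the green cup. Origin: centre of its underside, on the table.
- caddy: White open-topped caddy, fixed: a channel 78 mm wide inside, floor 4 mm thick, walls 4 mm thick rising to 45 mm above the table, open at its -x end, facing the robot. Origin: centre of the orange circle (68 mm across, the tub's place), at table level; the floor runs from 45 mm before it (-x) to the back wall 126 mm behind it (+x).
- cork_mat: Bare round cork mat, fixed, 96 mm in diameter, 4 mm thick: a free spot where the tub may stand meanwhile. Origin: centre of its underside, on the table.
- bottle: Red bottle, 54 mm in diameter and 130 mm high with a white cap, standing loose among the things: not to be shifted or knocked over. It is the tallest thing in the working area (a yellow soap bar on a white dish, 28 mm high, also lies there). Origin: centre of its underside, z up.
Not all that is in view belongs to the job. Leave any purple look-alike of the filter alone.

How it is judged (in metres and radians):
At the end, for the whole second after the job is handed in: The insert, filter and cup each stand upright (within 0.1 rad) and at rest on the pad of their colour, within 12 mm of its centre, insert and filter within 0.25 rad of the pad's axes (either way round); the tub stands upright and at rest on the caddy's floor within 12 mm of the circle's centre (horizontal distance between insert and pad_insert below 0.012 m and z of insert in the frame of pad_insert below 0.007 m and angle between each of insert, filter, cup, tub's own z axis and vertical below 0.1 rad and linear speed of each of insert, filter, cup, tub below 0.02 m/s and angle between the x axis of insert and the x axis of pad_insert, either way round below 0.25 rad and horizontal distance between filter and pad_filter below 0.012 m and z of filter in the frame of pad_filter below 0.007 m and angle between the x axis of filter and the x axis of pad_filter, either way round below 0.25 rad and horizontal distance between cup and pad_cup below 0.012 m and z of cup in the frame of pad_cup below 0.007 m and horizontal distance between tub and caddy below 0.012 m and z of tub in the frame of caddy below 0.008 m); the robot touches nothing.
It fails at once if the red bottle is shifted by more than 20 mm or tipped over (distance of bottle from where it was at the start of the episode above 0.02 m or angle between bottle's own z axis and vertical above 0.4 rad).
It also fails if it takes over 134 s, if anything falls off the work surface, if the arm or the gripper's body presses on something with over 40 N, if the wrist force passes 120 N, or if a joint passes its speed limit or range.

## Working session

There is one attempt and no reset: what is moved stays moved. The work goes in short steps, each a Python script; the robot and the scene stay as the last script left them, time stands still between calls to the robot, and variables do not carry over. Pictures are saved under pics/ and viewed, at most 14 in all, crops included, and the job is handed in when it is done.

```bash
mkdir -p pics; ls
python3 - <<'E'
from station import robot, fingers, vision, workorder, recognise
import cv2, numpy as np
for n in ("top","scene"):
    im=vision.grab_frame(n); cv2.imwrite(f"pics/{n}0.png",im[:,:,::-1])
    c=vision.calibration(n); print(n,{k:np.round(v,4).tolist() for k,v in c.items()})
    for l in "tub insert filter cup pad_insert pad_filter pad_cup caddy cork_mat bottle".split():
        print(l,[(np.round(d["rect"]).astype(int).tolist(),round(d["p"],2)) for d in recognise(l,n)])
print(robot.current_time_s(), robot.current_eef_rot())
E
```

```text
pics
top {'mtx': [[477.0721, 0.0, 255.2223], [0.0, 477.0721, 191.4632], [0.0, 0.0, 1.0]], 'extrinsics': [[-0.0161, -0.9999, 0.0016, 0.0055], [0.9985, -0.016, 0.0515, -0.4238], [-0.0515, 0.0024, 0.9987, -1.2018], [0.0, 0.0, 0.0, 1.0]]}
tub [([199, 194, 35, 27], 0.57)]
insert [([248, 115, 26, 18], 0.55), ([391, 201, 39, 35], 0.19)]
filter [([112, 259, 40, 34], 0.76)]
cup [([94, 142, 31, 27], 0.67), ([420, 136, 35, 30], 0.18)]
pad_insert [([200, 195, 34, 27], 0.96)]
pad_filter [([315, 196, 39, 50], 0.89)]
pad_cup []
caddy [([250, 128, 42, 73], 0.62)]
cork_mat [([390, 201, 33, 34], 0.96), ([93, 142, 27, 25], 0.39)]
bottle []
scene {'mtx': [[366.7654, 0.0, 261.7585], [0.0, 366.7654, 196.0026], [0.0, 0.0, 1.0]], 'extrinsics': [[-0.86, 0.5103, 0.0017, 0.3824], [-0.3884, -0.6567, 0.6465, 0.1352], [0.331, 0.5553, 0.7629, -1.1818], [0.0, 0.0, 0.0, 1.0]]}
tub [([231, 215, 27, 41], 0.78), ([353, 297, 48, 31], 0.54)]
insert [([209, 235, 18, 23], 0.8)]
filter [([353, 297, 43, 33], 0.91), ([405, 278, 48, 40], 0.79), ([208, 233, 24, 23], 0.16)]
cup [([317, 355, 26, 36], 0.59)]
pad_insert [([301, 244, 42, 33], 0.93)]
pad_filter [([246, 174, 45, 24], 0.61)]
pad_cup [([259, 295, 33, 39], 0.93)]
caddy [([220, 241, 78, 49], 0.57), ([230, 213, 25, 36], 0.19)]
cork_mat [([226, 137, 31, 19], 0.66)]
bottle [([170, 122, 23, 43], 0.87)]
1.1 [-1.79998721e+02  1.20595263e-03  2.57157779e+01]
```

View pics/top0.png

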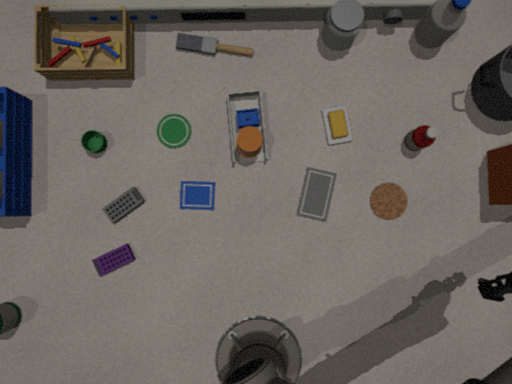

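View pics/scene0.png

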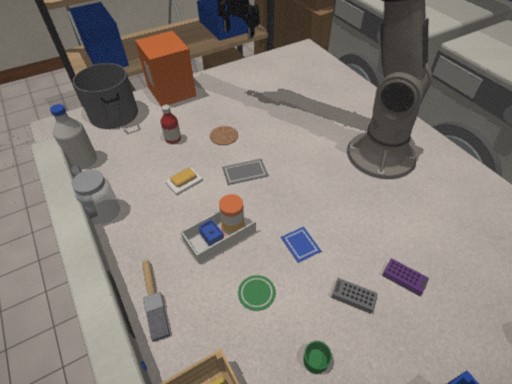

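The top view shows the grey filter at (124,205) and its purple look-alike at (114,260). The cup is at (94,142), with the pads at green (174,130), blue (198,195) and grey (317,194). The caddy is at (248,128) with the tub lid at (249,141), the cork at (389,201) and the bottle at (420,137). The grey block at (124,205) is the filter; the purple one stays put.

```bash
cat > h.py <<'E'
from station import robot, fingers, vision, workorder, recognise
import cv2, numpy as np
def P(cam):
    c=vision.calibration(cam); return c["mtx"]@np.diag([1,-1,-1])@c["extrinsics"][:3]
X0,X1,Y0,Y1=0.2,0.85,-0.5,0.5     # rectified map: 1 px = 1 mm, col=(Y1-y), row=(X1-x)
def rectify(im,cam,z):
    p=P(cam); H=np.c_[p[:,0],p[:,1],p[:,2]*z+p[:,3]]
    A=np.array([[0,-.001,X1],[-.001,0,Y1],[0,0,1]])
    return cv2.warpPerspective(im,H@A,(1000,650),flags=cv2.INTER_LINEAR|cv2.WARP_INVERSE_MAP)
def xy(c,r): return np.array([X1-r/1000,Y1-c/1000])
def pix(cam,pt):
    q=P(cam)@np.r_[pt,1]; return q[:2]/q[2]
def plane(cam,uv,z):
    p=P(cam); H=np.c_[p[:,0],p[:,1],p[:,2]*z+p[:,3]]; q=np.linalg.solve(H,np.r_[uv,1]); return q[:2]/q[2]
def blob(im,cam,z,near,rad,mask):
    """largest mask blob close to a world xy; returns centre, (long,short) in mm, yaw of the long side"""
    r=rectify(im,cam,z); m=mask(cv2.cvtColor(r,cv2.COLOR_RGB2HSV).astype(int),r.astype(int)).astype(np.uint8)
    w=np.zeros_like(m); cv2.circle(w,(int((Y1-near[1])*1000),int((X1-near[0])*1000)),int(rad*1000),1,-1)
    m=cv2.morphologyEx(m*w,cv2.MORPH_CLOSE,np.ones((9,9),np.uint8))
    m=cv2.morphologyEx(m,cv2.MORPH_OPEN,np.ones((5,5),np.uint8))
    cs=cv2.findContours(m,cv2.RETR_EXTERNAL,cv2.CHAIN_APPROX_NONE)[0]
    if not cs: return None
    c=max(cs,key=cv2.contourArea); b=cv2.boxPoints(cv2.minAreaRect(c)); C=b.mean(0)
    e=[b[1]-b[0],b[2]-b[1]]; e.sort(key=np.linalg.norm); d=xy(*e[1])-xy(0,0)
    return xy(*C),np.round([np.linalg.norm(e[1]),np.linalg.norm(e[0])]),np.degrees(np.arctan2(d[1],d[0]))%180
hue=lambda a,b,s=80,v=30:(lambda h,r:(h[...,0]>=a)&(h[...,0]<=b)&(h[...,1]>=s)&(h[...,2]>=v))
E
python3 - <<'E'
from h import *
im=cv2.cvtColor(cv2.imread("pics/top0.png"),cv2.COLOR_BGR2RGB)
for uv in [(124,205),(60,320),(250,155),(317,180),(389,201)]: print(uv,im[uv[1],uv[0]])
S={"padcup":((174,130),.003,.06,hue(40,90)),"padins":((198,195),.003,.06,hue(100,130)),
"cork":((389,201),.004,.06,hue(5,25,70)),"cup":((94,142),.045,.05,hue(40,90)),
"lid":((249,141),.104,.06,hue(3,20,140)),"insert":((248,119),.044,.05,hue(100,130)),
"padfil":((317,194),.003,.09,lambda h,r:h[...,2]<128),"filter":((124,205),.024,.07,lambda h,r:h[...,2]<128),
"bottle":((420,137),.10,.05,hue(0,5,120))}
for k,(uv,z,rad,m) in S.items():
    print(k,blob(im,"top",z,plane("top",uv,z),rad,m))
# caddy corners seen at rim
r=rectify(im,"top",.045); c=plane("top",(248,128),.045); x,y=int((Y1-c[1])*1000),int((X1-c[0])*1000)
a=cv2.resize(r[y-130:y+130,x-100:x+100],None,fx=2,fy=2)
r=rectify(im,"top",.024); c=plane("top",(124,205),.024); print("crop origins",x-100,y-130)
x,y=int((Y1-c[1])*1000),int((X1-c[0])*1000); print(x-95,y-100)
b=cv2.resize(r[y-100:y+160,x-95:x+105],None,fx=2,fy=2)
cv2.imwrite("pics/crop1.png",np.hstack([a,b])[:,:,::-1])
E
```

```text
(124, 205) [58 61 58]
(60, 320) [125 117 111]
(250, 155) [58 45 26]
(317, 180) [78 79 76]
(389, 201) [98 71 47]
padcup (array([0.58500004, 0.2065    ], dtype=float32), array([86., 85.], dtype=float32), np.float64(0.0))
padins (array([0.41785   , 0.14777443], dtype=float32), array([87., 71.], dtype=float32), np.float64(87.33699578067183))
cork (array([ 0.395     , -0.34100002], dtype=float32), array([94., 94.], dtype=float32), np.float64(0.0))
cup (array([0.55225   , 0.39824998], dtype=float32), array([63., 52.], dtype=float32), np.float64(45.00001534874613))
lid (array([0.538 , 0.0115], dtype=float32), array([72., 59.], dtype=float32), np.float64(0.0))
insert (array([0.60668886, 0.01451793], dtype=float32), array([58., 44.], dtype=float32), np.float64(95.44037243968242))
padfil (array([ 0.42164096, -0.14859617], dtype=float32), array([174., 153.], dtype=float32), np.float64(142.3264099840049))
filter (array([0.39450002, 0.32950002], dtype=float32), array([137., 137.], dtype=float32), np.float64(0.0))
bottle (array([ 0.54280025, -0.3972699 ], dtype=float32), array([49., 48.], dtype=float32), np.float64(23.42864619061112))
crop origins 385 139
76 355
```

View pics/crop1.png

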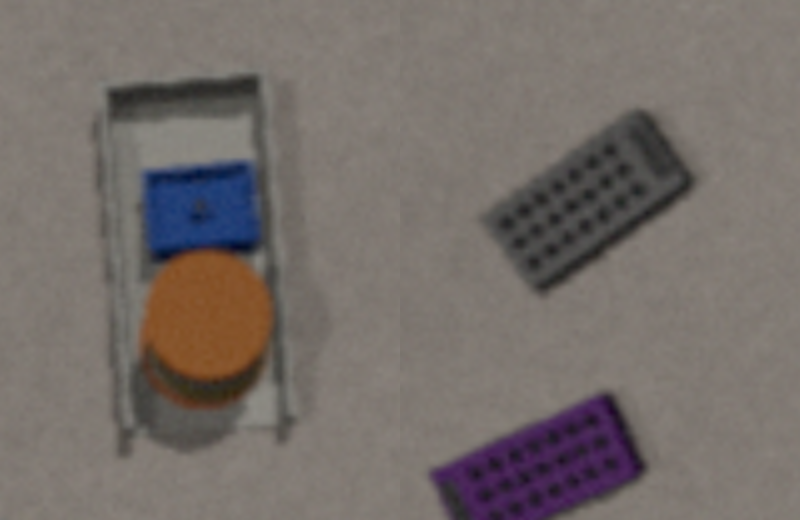

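The crop shows the grey filter on the right with its centre at about (588,198) and the purple one below it, so the grey is confirmed. On the left, the caddy is turned about 4° with the tub lid at (210,314). Next I'll tighten the grey thresholds and the cup rim.

Run:
```python
from h import *
im=cv2.cvtColor(cv2.imread("pics/top0.png"),cv2.COLOR_BGR2RGB)
for t in (88,96,104):
  m=lambda h,r:(h[...,2]<t)
  print(t,"padfil",blob(im,"top",.003,(.42,-.1486),.09,m),"filter",blob(im,"top",.024,(.396,.330),.07,m))
# tub, cup, caddy in the scene picture: overlay predictions in both pictures
sc=cv2.cvtColor(cv2.imread("pics/scene0.png"),cv2.COLOR_BGR2RGB)
print("cup scene",blob(sc,"scene",.045,(.552,.398),.05,hue(40,90)))
def circ(c,r,z): return [(c[0]+r*np.cos(a),c[1]+r*np.sin(a),z) for a in np.linspace(0,6.3,30)]
def box(c,lx,ly,yaw,z):
    a=np.radians(yaw); R=np.array([[np.cos(a),-np.sin(a)],[np.sin(a),np.cos(a)]])
    return [(*(R@[sx*lx/2,sy*ly/2]+c),z) for sx,sy in((1,1),(1,-1),(-1,-1),(-1,1),(1,1))]
Q=[circ((.556,.396),.028,.045),circ((.544,.0105),.030,.104),box((.396,.330),.096,.046,124,.024),box((.605,.0145),.040,.056,4,.044),
   box((.4215,-.1486),.128,.078,-12,.003),box((.5865,.0145),.175,.086,4,.045)]
outs=[]
for cam,I,win in(("top",im,(80,100,260,150)),("scene",sc,(170,150,260,230))):
    f=3; I=cv2.resize(I,None,fx=f,fy=f,interpolation=cv2.INTER_CUBIC)
    for q in Q: cv2.polylines(I,[np.int32([(pix(cam,p)+.5)*f for p in q])],False,(255,255,0),1)
    x,y,w,h=[f*v for v in win]; o=I[y:y+h,x:x+w]; cv2.imwrite(f"pics/ov_{cam}.png",cv2.resize(o,None,fx=.85,fy=.85)[:,:,::-1])
```

```text
88 padfil (array([ 0.41520765, -0.15643406], dtype=float32), array([126.,  76.], dtype=float32), np.float64(166.13030494819546)) filter (array([0.39461315, 0.3282471 ], dtype=float32), array([99., 50.], dtype=float32), np.float64(125.41704777214211))
96 padfil (array([ 0.41529208, -0.15662342], dtype=float32), array([128.,  78.], dtype=float32), np.float64(165.6997193548719)) filter (array([0.394619  , 0.32835662], dtype=float32), array([100.,  52.], dtype=float32), np.float64(124.91942526370809))
104 padfil (array([ 0.41497064, -0.15661764], dtype=float32), array([129.,  79.], dtype=float32), np.float64(165.96377831690737)) filter (array([0.3948243 , 0.32844597], dtype=float32), array([102.,  53.], dtype=float32), np.float64(125.53768089660542))
cup scene (array([0.55799997, 0.41      ], dtype=float32), array([61., 52.], dtype=float32), np.float64(45.0000158841716))
```

View pics/ov_top.png

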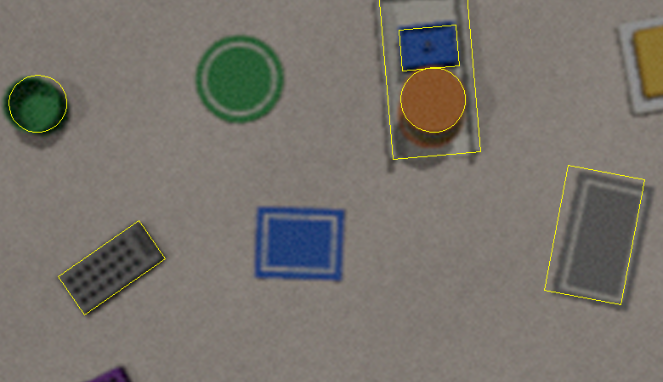

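View pics/ov_scene.png

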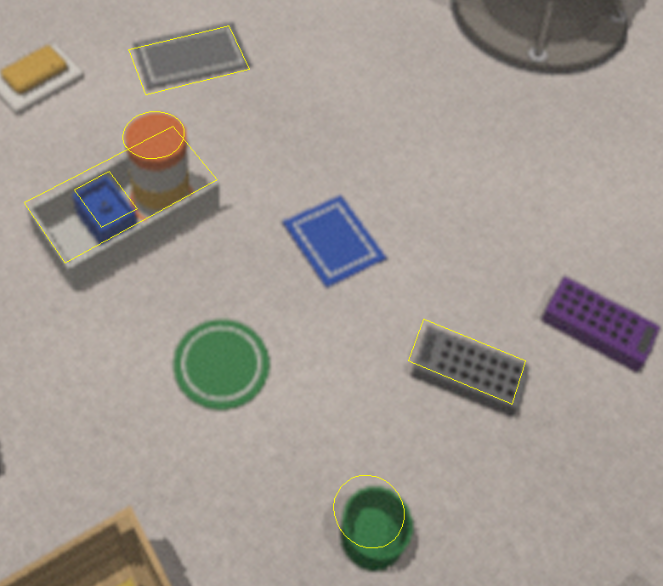

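The overlays fit for the tub, insert, caddy and filter. The grey pad is taken from its blob at (.415,-.1565), -14°. The cup sits off the prediction in the scene view (about (376,520) against (369,511)), so I'll fit it from both silhouettes and pick it up.

```bash
cat >> h.py <<'E'
def silh(cam,im,guess):
    """cylinder-like cup: silhouette centroid residual"""
    h=cv2.cvtColor(im,cv2.COLOR_RGB2HSV).astype(int); m=hue(40,90,80,15)(h,None).astype(np.uint8)
    n,l,s,c=cv2.connectedComponentsWithStats(m); u=pix(cam,(*guess,.025))
    i=min((i for i in range(1,n) if s[i][4]>150),key=lambda i:np.linalg.norm(c[i]-u)); return s[i][4],c[i]
def hullc(cam,p,z0=0.):
    a=np.linspace(0,6.28,40); pts=[pix(cam,(p[0]+r*np.cos(t),p[1]+r*np.sin(t),z0+z)) for r,z in((.026,0),(.028,.045)) for t in a]
    M=cv2.moments(cv2.convexHull(np.float32(pts))); return M["m00"],np.array([M["m10"],M["m01"]])/M["m00"]
def cupfit(ims,guess,z0=0.):
    from scipy.optimize import least_squares
    ob={k:silh(k,v,guess) for k,v in ims.items()}
    f=lambda p:np.concatenate([hullc(k,p,z0)[1]-ob[k][1] for k in ob])
    s=least_squares(f,guess,diff_step=1e-3); return s.x,s.fun,[(ob[k][0],hullc(k,s.x,z0)[0]) for k in ob]
def best(p,yaw):
    q0=np.array(robot.current_joint_positions()); r=[]
    for y in (yaw,yaw+180,yaw-180):
        y=(y+180)%360-180; q=robot.inverse_kinematics(list(p),[180,0,y])
        if q is not None: r.append((np.abs(np.array(q)-q0).max(),y))
    return min(r)[1]
SAFE=.22
def over(p,yaw,z=SAFE):
    y=best((*p,z),yaw); robot.move_to([*map(float,p),z],[180,0,y]); return y
def pick(p,yaw,z,opening,force,up=SAFE):
    over(p,yaw,up); fingers.gripper_to(opening,force=force)
    robot.line_to([*map(float,p),z+.03],velocity=.25); robot.line_to([*map(float,p),z],velocity=.08)
    fingers.gripper_to(0.0,force=force)
    print("gap mm",85*robot.current_finger_gap(),"F",robot.current_gripper_force(),"t",robot.current_time_s())
    robot.line_to([*map(float,p),z+.03],velocity=.1); robot.line_to([*map(float,p),up],velocity=.25)
    print("lifted gap",85*robot.current_finger_gap())
def place(p,yaw,z,opening,up=SAFE,carry=SAFE):
    over(p,yaw,carry); robot.line_to([*map(float,p),z+.03],velocity=.25)
    s=robot.line_to([*map(float,p),z],velocity=.04,f_stop=8)
    print("stop",s,robot.current_tool_pos()[2]); fingers.gripper_to(opening)
    robot.line_to([*map(float,p),z+.03],velocity=.08); robot.line_to([*map(float,p),up],velocity=.25); print("t",robot.current_time_s())
E
python3 - <<'E'
from h import *
L=lambda n:cv2.cvtColor(cv2.imread(f"pics/{n}0.png"),cv2.COLOR_BGR2RGB)
p,f,a=cupfit({"top":L("top"),"scene":L("scene")},(.556,.400)); print(p,f,a)
if np.abs(f).max()<2.5 and abs(p-[.556,.4]).max()<.02: pick(p,0,.034,1.0,30); print(robot.current_joint_positions())
E
```

```text
Traceback (most recent call last):
  File "h.py", line 39, in cupfit
    s=least_squares(f,guess,diff_step=1e-3); return s.x,s.fun,[(ob[k][0],hullc(k,s.x,z0)[0]) for k in ob]
                                                                         ~~~~~^^^^^^^^^^
  File "h.py", line 33, in hullc
    a=np.linspace(0,6.28,40); pts=[pix(cam,(p[0]+r*np.cos(t),p[1]+r*np.sin(t),z0+z)) for r,z in((.026,0),(.028,.045)) for t in a]
                                   ~~~^^^^^^^^^^^^^^^^^^^^^^^^^^^^^^^^^^^^^^^^^^^^^^
  File "h.py", line 12, in pix
    q=P(cam)@np.r_[pt,1]; return q[:2]/q[2]
      ~^^^^^
  File "h.py", line 4, in P
    c=vision.calibration(cam); return c["mtx"]@np.diag([1,-1,-1])@c["extrinsics"][:3]
ValueError: time passes only in moves, steps and waits
```

```bash
sed -i 's/^def P(cam):/import functools\n@functools.lru_cache\ndef P(cam):/' h.py
python3 - <<'E'
from h import *
L=lambda n:cv2.cvtColor(cv2.imread(f"pics/{n}0.png"),cv2.COLOR_BGR2RGB)
p,f,a=cupfit({"top":L("top"),"scene":L("scene")},(.556,.400)); print(p,f,a)
if np.abs(f).max()<2.5 and abs(p-[.556,.4]).max()<.02: pick(p,0,.034,1.0,30); print(robot.current_joint_positions())
E
```

```text
[0.55480117 0.40545531] [-0.62085396  0.32997749 -0.48948765 -0.2420262 ] [(np.int32(420), 499.15991941065295), (np.int32(670), 766.6544576468877)]
gap mm 54.59592352862964 F 31.975718385656364 t 6.3417
lifted gap 54.97460465483833
[-11.33626477  45.39334288 -55.2962065   62.52776902  35.84219225
  88.13483829  31.80974147]
```

Cup is held: the 54.6 mm gap matches its diameter. Placing it, then picking the filter.

```bash
python3 - <<'E'
from h import *
place((.5855,.2065),0,.0375,1.0)
pick((.3952,.329),124.7,.022,.85,40)
t,s=vision.grab_frame("top"),vision.grab_frame("scene")
print(cupfit({"top":t,"scene":s},(.585,.2065),.003))
cv2.imwrite("pics/a.png",np.hstack([t,s])[:,:,::-1][:, :])
E
python3 -c "
import cv2;i=cv2.imread('pics/a.png');cv2.imwrite('pics/a2.png',cv2.resize(i,(800,300),interpolation=cv2.INTER_AREA))"
```

```text
stop True 0.03806095702210905
t 11.5667
gap mm 45.02309494355345 F 43.125282526016235 t 14.6833
lifted gap 44.98587290569319
(array([0.58581003, 0.21235952]), array([-4.1388559 , -1.96870872, -0.3658577 , -4.51796135]), [(np.int32(725), 456.2153310831054), (np.int32(577), 601.0440933832433)])
```

View pics/a2.png

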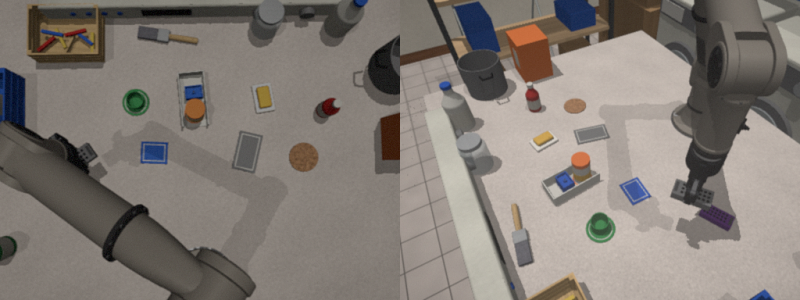

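Cup is on its pad and the filter is in the jaws. Next, place the filter and move the tub.

```bash
python3 - <<'E'
from h import *
place((.415,-.1565),-14,.0255,.85)
pick((.544,.0105),4,.085,1.0,40,up=.25)
if 85*robot.current_finger_gap()>50:
    place((.395,-.341),4,.0855,1.0,up=.25,carry=.25)
    over((.605,.15),-86)
    for n in ("top","scene"): cv2.imwrite(f"pics/{n}2.png",vision.grab_frame(n)[:,:,::-1])
E
python3 -c "
import cv2,numpy as np;i=[cv2.imread(f'pics/{n}2.png') for n in ('top','scene')];cv2.imwrite('pics/b.png',cv2.resize(np.hstack(i),(800,300),interpolation=cv2.INTER_AREA))"
```

```text
stop True 0.02562172299600433
t 21.0833
gap mm 58.13660186014546 F 42.746796011924744 t 23.8083
lifted gap 57.97917604935632
stop True 0.08577132396558178
t 29.4167
```

View pics/b.png

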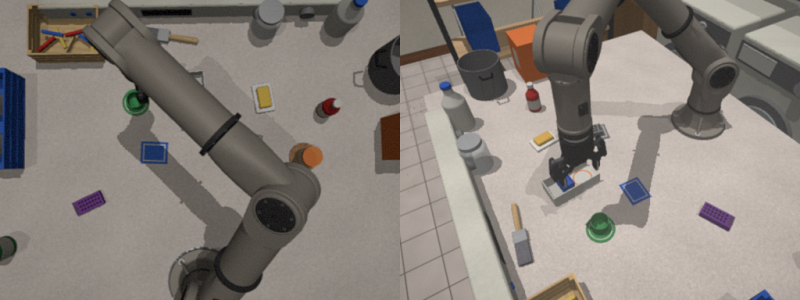

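```bash
python3 - <<'E'
from h import *
pick((.605,.0145),-86,.028,.88,35)
g=85*robot.current_finger_gap()
if 35<g<45:
    place((.4178,.1478),-92.7,.0272,.88)
    pick((.395,-.341),4,.0855,1.0,40,up=.25)
    for n in ("top","scene"): cv2.imwrite(f"pics/{n}3.png",vision.grab_frame(n)[:,:,::-1])
E
python3 -c "
import cv2,numpy as np;i=[cv2.imread(f'pics/{n}3.png') for n in ('top','scene')];cv2.imwrite('pics/c.png',cv2.resize(np.hstack(i),(800,300),interpolation=cv2.INTER_AREA))"
```

```text
gap mm 39.49986923722181 F 37.08338834345341 t 34.05
lifted gap 39.54063849008025
stop True 0.027583713448496743
t 39.5
gap mm 57.87469406307052 F 42.547041177749634 t 43.125
lifted gap 58.209870147264986
```

View pics/c.png

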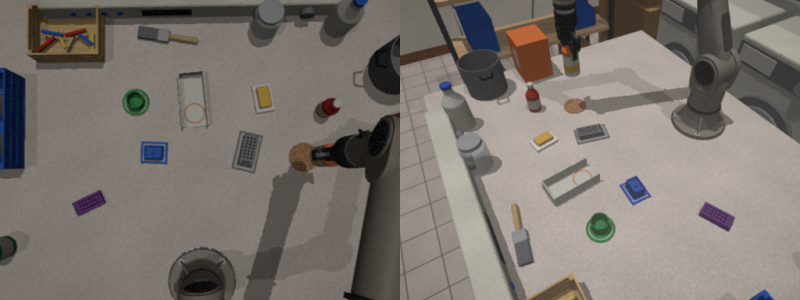

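The insert, filter and cup all sit on their pads, and the tub is held over the cork. The orange circle is now free at about (194,113). I'll measure it and draw the expected shapes on the placed parts.

Run:
```python
from h import *
I={n:cv2.cvtColor(cv2.imread(f"pics/{n}3.png"),cv2.COLOR_BGR2RGB) for n in("top","scene")}
for n in I: print(n,"circle",blob(I[n],n,.004,(.543,.0105),.05,hue(3,20,70)))
def circ(c,r,z): return [(c[0]+r*np.cos(a),c[1]+r*np.sin(a),z) for a in np.linspace(0,6.3,40)]
def box(c,lx,ly,yaw,z):
    a=np.radians(yaw); R=np.array([[np.cos(a),-np.sin(a)],[np.sin(a),np.cos(a)]])
    return [(*(R@[sx*lx/2,sy*ly/2]+c),z) for sx,sy in((1,1),(1,-1),(-1,-1),(-1,1),(1,1))]
ci,cf,cc=(.4178,.1478),(.415,-.1565),(.5855,.2065)
Q=[box(ci,.04,.056,-2.7,.043),box(ci,.072,.088,-2.7,.003),box(cf,.096,.046,-14,.027),box(cf,.128,.078,-14,.003),circ(cc,.028,.048),circ(cc,.045,.003),circ((.544,.0105),.034,.004)]
rows=[]
for cam in I:
    f=6; J=cv2.resize(I[cam],None,fx=f,fy=f,interpolation=cv2.INTER_CUBIC)
    for q in Q: cv2.polylines(J,[np.int32([(pix(cam,p)+.5)*f for p in q])],False,(255,255,0),1)
    r=[]
    for c in (ci,cf,cc):
        u,v=np.int32(pix(cam,(*c,.02))*f); r.append(J[v-145:v+145,u-130:u+130])
    rows.append(np.hstack(r))
cv2.imwrite("pics/d.png",np.vstack(rows)[:,:,::-1])
```

```text
top circle (array([ 0.5490854 , -0.01860881], dtype=float32), array([20.,  7.], dtype=float32), np.float64(4.3987620585731975))
scene circle (array([ 0.5445    , -0.01499999], dtype=float32), array([29.,  8.], dtype=float32), np.float64(0.0))
```

View pics/d.png

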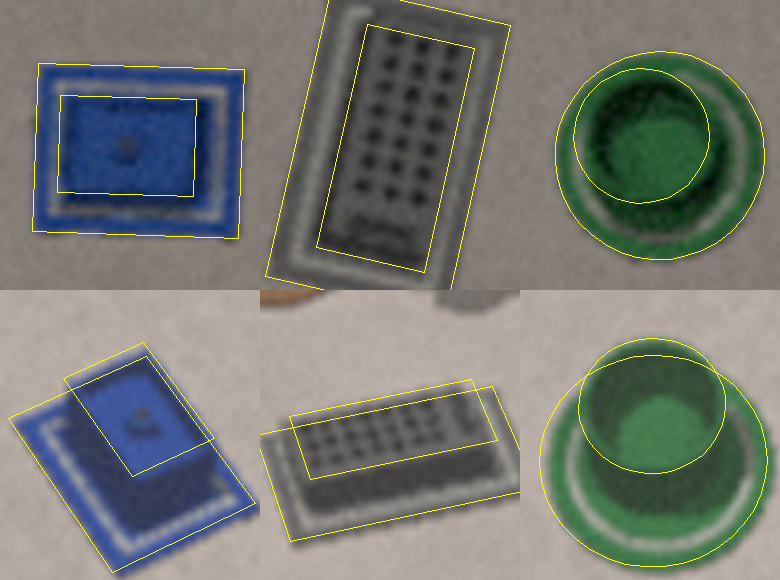

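All three sit within a few mm of centre. The tub goes back at the exact pose it was picked from.

Run:
```python
from h import *
place((.544,.0105),4,.0855,1.0,up=.25,carry=.25)
over((.40,-.30),4,.25)
R=[]
for n in ("top","scene"):
    i=vision.grab_frame(n); u,v=np.int32(pix(n,(.544,.0105,.05))); print(n,u,v)
    R.append(cv2.resize(i[v-50:v+50,u-66:u+66],None,fx=3,fy=3,interpolation=cv2.INTER_CUBIC)); R.append(cv2.resize(i,(396,300)))
cv2.imwrite("pics/e.png",np.vstack([np.hstack(R[:2]),np.hstack(R[2:])])[:,:,::-1])
```

```text
stop True 0.08612976563968777
t 48.8083
top 249 142
scene 231 215
```

View pics/e.png

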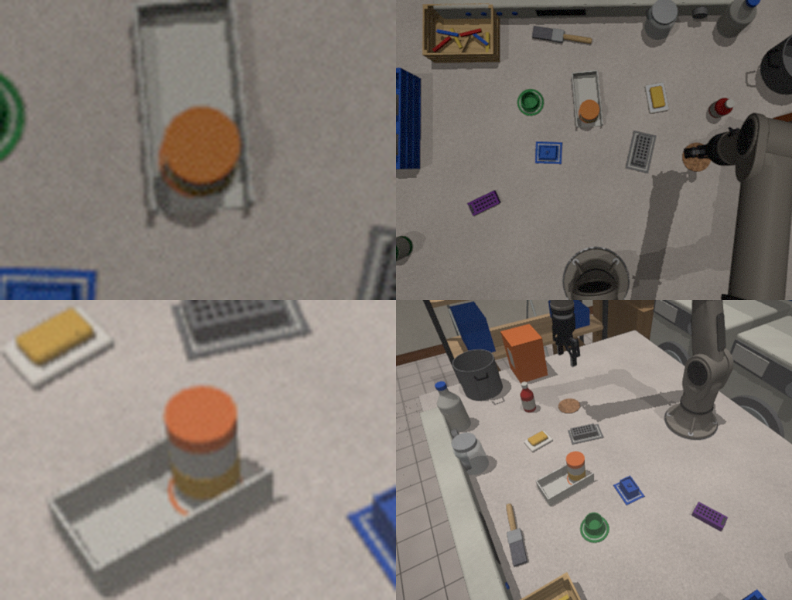

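The tub stands upright in the caddy and a sliver of the orange ring shows behind it. I'll check its offset against the start picture and the bare circle.

Run:
```python
from h import *
g=lambda n,k:cv2.cvtColor(cv2.imread(f"pics/{n}{k}.png"),cv2.COLOR_BGR2RGB)
for n in ("top","scene"):
    for I in (g(n,0),vision.grab_frame(n)): print(n,"lid",blob(I,n,.104,(.543,.0105),.06,hue(3,20,140)))
    r=rectify(g(n,3),n,.004).astype(int); y,x=307,489; w=r[y-50:y+50,x-50:x+50]
    m=(w[...,0]-w[...,2]>22); s=np.argwhere(m); 
    from scipy.optimize import least_squares
    s=s.astype(float); f=least_squares(lambda p:np.hypot(s[:,0]-p[0],s[:,1]-p[1])-33,[50,50],loss="soft_l1")
    print(n,"ring n",len(s),xy(x-50+f.x[1],y-50+f.x[0]),"med res",np.median(abs(f.fun)))
```

```text
top lid (array([0.538 , 0.0115], dtype=float32), array([72., 59.], dtype=float32), np.float64(0.0))
top lid (array([0.53650004, 0.01100001], dtype=float32), array([67., 60.], dtype=float32), np.float64(0.0))
top ring n 1432 [0.54550787 0.01370307] med res 1.7352134742817693
scene lid (array([0.5445, 0.0165], dtype=float32), array([61., 57.], dtype=float32), np.float64(90.00002239406672))
scene lid (array([0.54200006, 0.016     ], dtype=float32), array([62., 58.], dtype=float32), np.float64(90.00002203286601))
scene ring n 1271 [0.54402979 0.01708038] med res 2.344925441014226
```

The tub is within about 4 mm of the ring centre. Handing in.

```bash
python3 -c "
from h import *
print(workorder.close_job(), robot.current_time_s())"
```

```text
the job is handed in; nothing more can be done
the job is handed in; nothing more can be done
```

The job is handed in with no verdict returned: the last pictures show the insert, filter and cup within a few mm of centre on their pads, the tub upright about 4 mm off its circle's centre in the caddy, and the red bottle standing untouched.

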